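# Fit the keyed sample wheel on the sampler's drive hub

## Robot

A 6-joint arm with a two-finger parallel gripper is mounted at the origin on the work surface. World frame = base frame: x ahead of the robot, y to its left, z up, the work surface at z = 0. Lengths are in m, angles in degrees, forces in N, time in s.
With the tool pointing down it reaches from about 0.35 to 0.725 m from the base axis. Payload 4.3 kg.
Tool frame: the origin (TCP) lies between the finger pads; the fingertips stand 17 mm ahead of it and the grasp point (between the pads) lies 2 mm behind it; z points along the fingers, y is the direction in which the jaws open and shut (so a half turn about z gives the same grasp; the last joint's range is limited). The gripper opens to 85 mm and grips with 20 to 120 N. Pads are 22 mm wide; open, the fingers measure 114 mm over their backs; the gripper's body (76 mm by 85 mm) begins 54 mm behind the grasp point. The pads swing forward as they close: fully open they stand 13 mm farther back than shut.
Start: joints at [64.211, 21.618, 4.641, 73.018, 0, 83.68], TCP at [0.192, 0.542, 0.248] pointing down, gripper open.
Joint ranges: [-156.06, 156.06], [-48.1, 94.91], [-58.44, 69.94], [-101.28, 121.22], [-78.64, 73.56], [-180, 180]. Speed limits (degrees/s): [147.25, 147.25, 180, 180, 180, 180].

## Interface

Orientations are given as a 3x3 rotation matrix whose columns are the frame's x, y, z axes.
In Python, from plant import * gives the robot as it stands.
- The arm moves only by the tool carry_out, never from a script. Its argument "steps" is a list of rows, each a list of 7 numbers: the opening in per cent of the stroke, from 0 (shut) to 100 (fully open), then the shift along the tool's x, y, z in cm, then the turn, a rotation vector about the tool's x, y, z in degrees. In form: [[gripper, dx, dy, dz, wx, wy, wz], ...]. A call has 1 to 12 rows; each row is the pose to reach, as a shift and turn from the pose measured when the call began, along the tool's axes at that moment; what a row does not reach only later rows make up. A row lasts 1/10 s, in which the tool goes at most 50 mm and 8.59 degrees, less where a joint would pass 70% of its speed; a pose out of reach is approached as far as the arm can. A call with a gripper value outside its range is refused whole. The fingers move at their own pace and stop on an object; "squeeze" is the grip in N (left out, the last holds). Time passes only in rows, so rows that repeat a pose let the fingers close. It gives the time, the measured TCP pose, the force and the opening at its end, in the units of the state.
- get_state(): the state, without advancing time (a new reading comes with each control period).
- snapshot(name): name is "side" or "top"; returns (picture, depth): 400x640x3 uint8, red, green, blue; 400x640 float32, m along the optical axis (not along the pixel's ray), 0 where there is no reading.
- camera_model(name): a dict with "fx", "fy", "cx", "cy" (pixels), "T" (4x4, takes a point from camera to world coordinates). Camera axes: x right, y down, z forward; pixel columns grow to the right and rows downward; lengths in m; the calibration is good to about 2 mm. A picture is of the moment at which its call begins. camera_model takes no time and is no camera call.
- job_done(): hands the job in, once; it reports no verdict.
The state is a dict: "t": time; "q": joint angles; "joint_vel": joint speeds; "joint_torque": joint torques, N m; "tcp_pos": TCP position; "eef_rot": TCP orientation; "contact_force": force on the tool from outside, world axes, zero at the start; "moment": the same for the moment, N m; "grip_width": finger opening in m.
Only numpy, scipy, OpenCV 4.12 (cv2) and the standard library are available. Lean on these libraries where they do the work, as an engineer would, in place of code of your own. Each camera call takes 0.05 s, during which the arm holds its last target.

## Task

Two metal sample wheels lie on the lab bench. Fit the one with a keyway (a slot open on one side of its collar) onto the hub of the sampler's turntable, turned so that the slot passes over the hub's key and the wheel sits fully down, flat on the turntable. Do not drop it, and leave the other wheel where it lies.

Things in the scene. Friction and masses are not known exactly. Their poses are not given: they have to be found in the camera images.
- wheel_mid (a point): Wheel to fit: bare aluminium disc, 120 mm wide, 12 mm thick, lying flat, 12 small wells, a square rim tab. Its central collar, 50 mm wide, tops out 46 mm above the underside; two flat faces (square to y, 50 mm apart, 28 mm wide, from the disc up to the top) are the grip. Point: on the axis half-way up, 23 mm above the underside. z up, x from axis to keyway and tab. 0.18-0.35 kg.
- hub_seat (a point): Centre of the top of a grey turntable, 132 mm wide, 60 mm above the bench, on a fixed white box 170 mm square; it is locked. Steel hub on it: 26 mm wide up to 22 mm, tapering to a 10 mm nose at 42 mm. One key, 12 mm wide, rounded top at 30 mm, reaches 22 mm from the axis. z up, x along the key. Wheel home: its mid point 23 mm above this point, x axes together (keyway over key).
- other_mid (a point): The other wheel, to be left alone: same metal, disc and height, but six large wells (25 mm), a closed round collar without keyway, and no tab. The point lies on its axis 23 mm above its underside; z is up.
- wheel: The same wheel to fit; origin at the centre of its underside, axes as for its mid point. Its bore, 34 mm wide, goes right through; on the tab's side the collar is cut open from top to bottom by the keyway, 21 mm wide, reaching 26 mm out from the axis. The tab stands out 8 mm from the rim, 12 mm wide.
There are look-alikes about, which are no part of the job. What is shaped like the wheel but red is not meant.

How it is judged (in metres and radians):
At the end, for the whole second after the job is handed in: The keyed wheel sits flat on the turntable at rest: its underside within 6 mm of the turntable's top, its axis within 12 mm of the hub's, tilted less than 4 degrees, its keyway within 17 degrees of the key (z of wheel_mid in the frame of hub_seat between 0.017 and 0.029 m and horizontal distance between wheel_mid and hub_seat below 0.012 m and angle between the x axis of wheel_mid and the x axis of hub_seat, either way round below 0.3 rad and angle between wheel_mid's own z axis and vertical below 0.07 rad and linear speed of wheel below 0.02 m/s); the robot touches nothing.
It fails at once if the wheel is dropped (falls free of the fingers faster than 0.6 m/s, about 2 cm of fall) (linear speed of wheel above 0.6 m/s and contact force between the fingers and wheel below 0.05 N).
It fails at once if the other wheel is moved more than 40 mm (distance of other_mid from where it was at the start of the episode above 0.04 m).
It also fails if it takes over 43 s, if anything falls off the work surface, if the arm or the gripper's body presses on something with over 40 N, if the wrist force passes 120 N, or if a joint passes its speed limit or range.

## Working session

There is one attempt and no reset: what is moved stays moved. The work goes in short steps, Python scripts to look and compute and a tool call to move; the robot and the scene stay as the last step left them, time stands still between calls to the robot, and variables do not carry over. Pictures are saved under pics/ and viewed, and the job is handed in when it is done.

Besides the shell and the picture viewer there is one more tool, called after "Call:" as name([rows], argument=value, ...), one row to a line, values as JSON. carry_out: Moves the arm, as the interface text tells. Its arguments: {"type":"object","properties":{"steps":{"type":"array","items":{"type":"array","items":{"type":"number"}}},"squeeze":{"type":"number"}},"required":["steps"]}

```bash
ls; mkdir -p pics; python3 - <<'E'
from plant import *
import cv2,numpy as np
for n in ("side","top"):
    p,d=snapshot(n); cv2.imwrite(f"pics/{n}0.png",p[:,:,::-1]); np.save(f"pics/{n}0.npy",d)
    c=camera_model(n); print(n,c["fx"],c["fy"],c["cx"],c["cy"]); print(np.round(c["T"],4))
s=get_state(); print(s)
E
```

```text
pics
side 458.4947765567578 458.4947765567578 325.58988680268743 201.8462648239718
[[ 0.7196 -0.4441  0.5337 -0.0447]
 [-0.6941 -0.4398  0.5699 -0.722 ]
 [-0.0183 -0.7806 -0.6248  0.7503]
 [ 0.      0.      0.      1.    ]]
top 401.01957560940014 401.01957560940014 314.06632013361553 201.64223865153357
[[ 0.0242 -0.9861  0.1645  0.3917]
 [-0.9997 -0.0233  0.0071 -0.1048]
 [-0.0032 -0.1646 -0.9863  0.8999]
 [ 0.      0.      0.      1.    ]]
{'t': 0.1, 'q': array([ 6.42116239e+01,  2.16559665e+01,  4.56986086e+00,  7.30192394e+01,
       -1.01338225e-03,  8.36804289e+01]), 'joint_vel': array([-0.03146   , -0.06292122,  0.15782369,  0.07049546,  0.09192993,
        0.01458097]), 'joint_torque': array([ 9.98129144e-04, -4.64696074e+01,  2.70581925e+01,  1.20700314e-02,
       -1.28424508e-04, -6.07563621e-06]), 'tcp_pos': array([0.19139212, 0.54160777, 0.24746676]), 'eef_rot': array([[-9.42823027e-01,  3.33292851e-01, -7.83962161e-04],
       [ 3.33293722e-01,  9.42821578e-01, -1.66319851e-03],
       [ 1.84804268e-04, -1.82939152e-03, -9.99998310e-01]]), 'contact_force': array([ 0.16098041, -0.63328359,  0.11408428]), 'moment': array([-0.00117807, -0.03379001, -0.02427196]), 'grip_width': 0.08521273306141812}
```

View pics/top0.png

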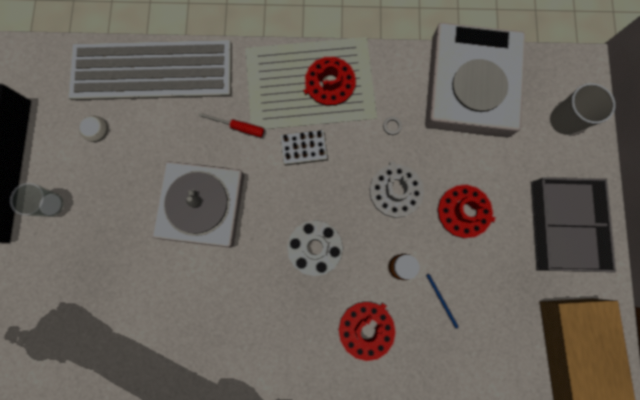

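View pics/side0.png

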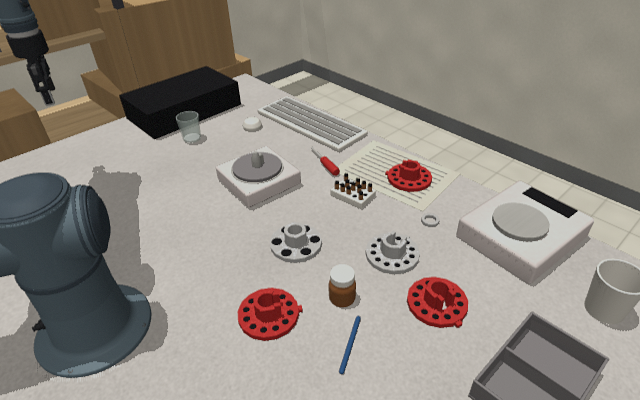

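```bash
python3 - <<'E'
import cv2,numpy as np
t=cv2.imread("pics/top0.png"); s=cv2.imread("pics/side0.png")
R=lambda i,x,y,w:cv2.resize(i[y:y+w,x:x+w],(400,400),interpolation=cv2.INTER_CUBIC)
a=np.hstack([R(t,357,150,80),R(t,145,150,100)]); b=np.hstack([R(s,352,210,80),R(s,210,125,100)])
cv2.imwrite("pics/cropt.png",cv2.convertScaleAbs(a,alpha=1.4)); cv2.imwrite("pics/crops.png",b)
E
```

```text
(no output)
```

View pics/cropt.png

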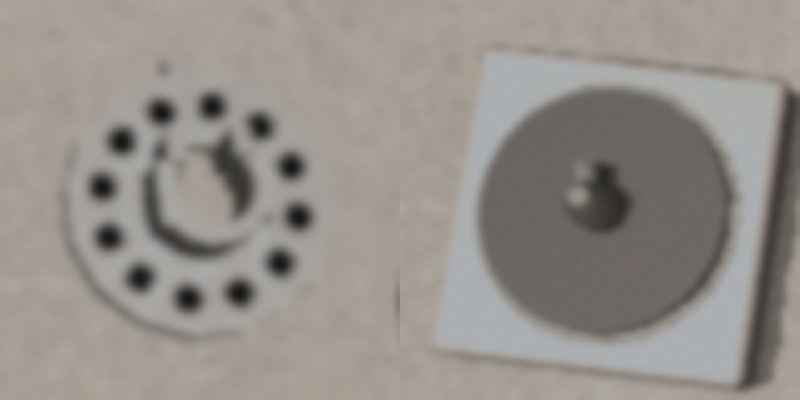

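View pics/crops.png

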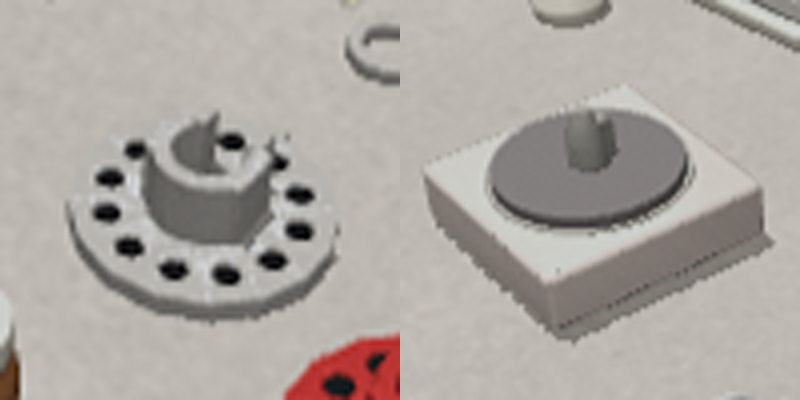

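```bash
cat > h.py <<'E'
import cv2,numpy as np
from plant import *
def cloud(n,d):
    c=camera_model(n); v,u=np.mgrid[:400,:640]
    P=np.stack([(u-c["cx"])/c["fx"]*d,(v-c["cy"])/c["fy"]*d,d],-1)
    return P@c["T"][:3,:3].T+c["T"][:3,3]
def ray(n,u,v,z):
    c=camera_model(n); r=c["T"][:3,:3]@np.array([(u-c["cx"])/c["fx"],(v-c["cy"])/c["fy"],1]); o=c["T"][:3,3]
    return o+r*(z-o[2])/r[2]
def rect(n,img,x0,y0,half,z,px=400):
    "orthophoto at plane z: image right=-y, up=+x"
    c=camera_model(n); T=np.linalg.inv(c["T"])
    a=np.linspace(-half,half,px); yy,xx=np.meshgrid(y0-a,x0-a)
    W=np.stack([xx,yy,np.full_like(xx,z)],-1)@T[:3,:3].T+T[:3,3]
    u=c["fx"]*W[...,0]/W[...,2]+c["cx"]; v=c["fy"]*W[...,1]/W[...,2]+c["cy"]
    return cv2.remap(img,u.astype(np.float32),v.astype(np.float32),cv2.INTER_CUBIC)
E
python3 - <<'E'
from h import *
t=cv2.imread("pics/top0.png"); s=cv2.imread("pics/side0.png")
w=np.array([[161,111],[211,106],[260,126],[291,166],[298,216],[280,262],[239,292],[188,298],[141,277],[108,236],[101,186],[121,140]])/5+[357,150]
P=np.array([ray("top",*p,0.012)[:2] for p in w]); c=P.mean(0); print("wells",c,np.hypot(*(P-c).T),np.degrees(np.arctan2(*(P-c).T[::-1])))
ws=np.array([[110,178],[107,212],[129,247],[174,270],[227,275],[272,260],[299,231],[300,195]])/5+[352,210]
S=np.array([ray("side",*p,0.012)[:2] for p in ws]); A=np.c_[2*S,np.ones(len(S))]; k=np.linalg.lstsq(A,(S**2).sum(1),rcond=None)[0]; cs=k[:2]; print("side",cs,np.hypot(*(S-cs).T),np.degrees(np.arctan2(*(S-cs).T[::-1])))
for n in("top","side"):
    d=np.load(f"pics/{n}0.npy"); C=cloud(n,d); C[d==0]=np.nan
    near=np.hypot(C[...,0]-c[0],C[...,1]-c[1])<.075
    z=C[near][:,2]; print(n,np.histogram(z,bins=np.arange(-.006,.056,.004)))
    g=ray(n,195 if n=="top" else 258,202 if n=="top" else 166,.06)
    print(g)
    m=(np.hypot(C[...,0]-g[0],C[...,1]-g[1])<.1)&(abs(C[...,2]-.060)<.006)
    print(np.histogram(C[np.hypot(C[...,0]-g[0],C[...,1]-g[1])<.1][:,2],bins=np.arange(-.01,.115,.005)))
c0=c; 
g=ray("top",195,202,.06)
f=lambda a,b:np.hstack([a,b])
cv2.imwrite("pics/rw.png",f(rect("top",t,*c0,.08,.012),rect("side",s,*c0,.08,.012)))
cv2.imwrite("pics/rw46.png",f(rect("top",t,*c0,.08,.046),rect("side",s,*c0,.08,.046)))
cv2.imwrite("pics/rh60.png",f(rect("top",t,*g[:2],.08,.06),rect("side",s,*g[:2],.08,.06)))
cv2.imwrite("pics/rh90.png",f(rect("top",t,*g[:2],.04,.09),rect("side",s,*g[:2],.04,.09)))
E
```

```text
wells [ 0.57042202 -0.28454756] [0.0446826  0.04442517 0.04478459 0.04469044 0.04444252 0.04473048
 0.0445107  0.04473259 0.04429995 0.04479494 0.0449127  0.04473889] [  22.69750278   -7.07705233  -38.00912248  -67.54878493  -97.58993587
 -127.22973806 -157.44885087  172.61735249  142.93635503  112.35391256
   82.55148478   52.38968547]
side [ 0.5700398  -0.28422499] [0.04439993 0.04423789 0.04474529 0.04444965 0.0445463  0.04414198
 0.04441344 0.04463839] [ 112.9656293   141.88469788  172.39589907 -157.22770347 -127.1600814
  -97.64309601  -67.8786623   -37.87284828]
top (array([  37,  827,  310,  104, 1235,  429,   27,   20,   17,   16,   33,
         20,   85,  150,    4]), array([-0.006, -0.002,  0.002,  0.006,  0.01 ,  0.014,  0.018,  0.022,
        0.026,  0.03 ,  0.034,  0.038,  0.042,  0.046,  0.05 ,  0.054]))
[0.52507172 0.15423784 0.06      ]
(array([   0,  168,  325,    2,   13,   23,   25,   27,   24,   28,   54,
        948, 1745,  911, 1898,   14,   12,   10,   27,   44,   37,   21,
         25,    1]), array([-0.01 , -0.005,  0.   ,  0.005,  0.01 ,  0.015,  0.02 ,  0.025,
        0.03 ,  0.035,  0.04 ,  0.045,  0.05 ,  0.055,  0.06 ,  0.065,
        0.07 ,  0.075,  0.08 ,  0.085,  0.09 ,  0.095,  0.1  ,  0.105,
        0.11 ]))
side (array([ 42, 602, 130, 157, 972, 110,  43,  40,  47,  42,  42,  55, 118,
        68,   0]), array([-0.006, -0.002,  0.002,  0.006,  0.01 ,  0.014,  0.018,  0.022,
        0.026,  0.03 ,  0.034,  0.038,  0.042,  0.046,  0.05 ,  0.054]))
[0.5242532  0.14737033 0.06      ]
(array([  1, 160, 299,  13,  68,  82,  88,  86,  95,  85, 102, 375, 625,
       360, 633,  18,  22,  18,  25,  27,  17,   9,  13,   0]), array([-0.01 , -0.005,  0.   ,  0.005,  0.01 ,  0.015,  0.02 ,  0.025,
        0.03 ,  0.035,  0.04 ,  0.045,  0.05 ,  0.055,  0.06 ,  0.065,
        0.07 ,  0.075,  0.08 ,  0.085,  0.09 ,  0.095,  0.1  ,  0.105,
        0.11 ]))
```

View pics/rw.png

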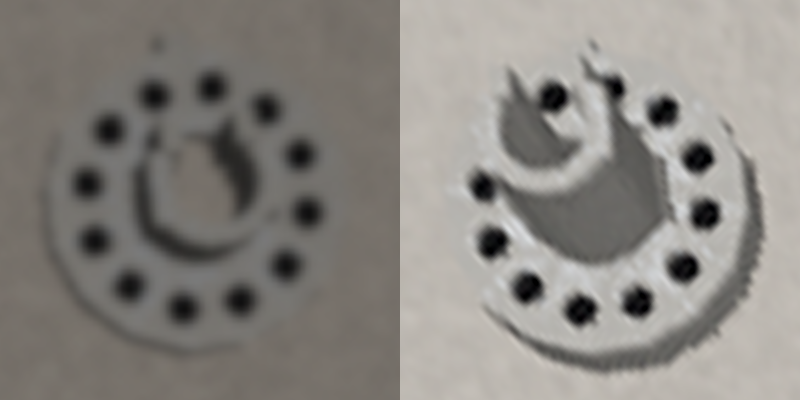

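View pics/rw46.png

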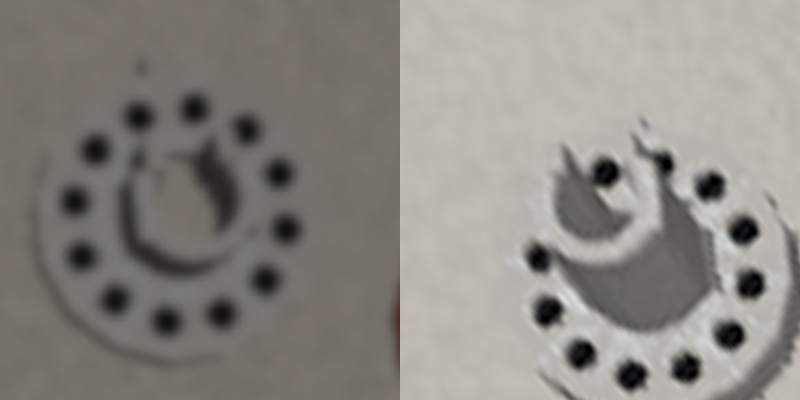

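View pics/rh60.png

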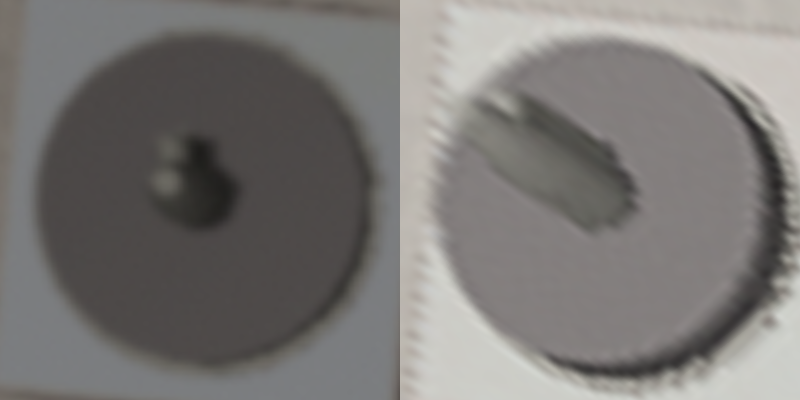

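View pics/rh90.png

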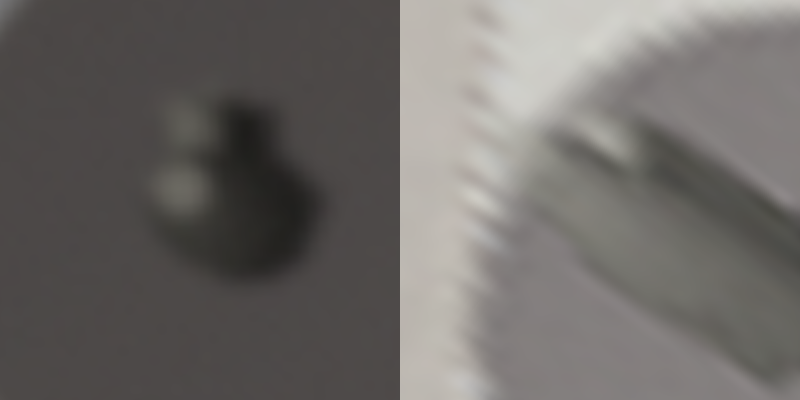

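```bash
python3 - <<'E'
from h import *
c=np.array([.5702,-.2844])
out=[]
for (cc,lo,hi,half) in ((c,-.005,.055,.08),(np.array([.5255,.154]),.055,.11,.08)):
  for n in("top","side"):
    d=np.load(f"pics/{n}0.npy"); C=cloud(n,d)[d>0]
    im=np.zeros((400,400,3),np.uint8)
    k=(np.abs(C[:,:2]-cc).max(1)<half); Q=C[k]; Q=Q[np.argsort(Q[:,2])]
    col=cv2.applyColorMap(np.clip((Q[:,2]-lo)/(hi-lo)*255,0,255).astype(np.uint8)[:,None],cv2.COLORMAP_JET)[:,0]
    for p,q in zip(Q,col):
        cv2.circle(im,(int(200-(p[1]-cc[1])/half*200),int(200-(p[0]-cc[0])/half*200)),2,tuple(map(int,q)),-1)
    cv2.line(im,(200,195),(200,205),(255,255,255));cv2.line(im,(195,200),(205,200),(255,255,255))
    out.append(im)
cv2.imwrite("pics/hm.png",np.hstack(out[:2])); cv2.imwrite("pics/hm2.png",np.hstack(out[2:]))
E
```

```text
(no output)
```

View pics/hm.png

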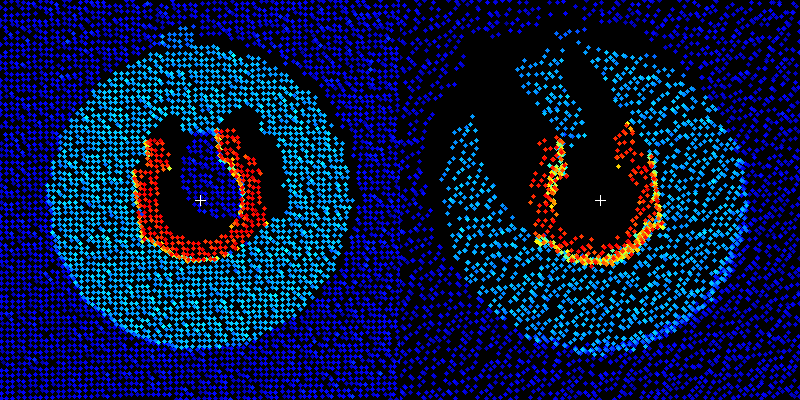

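View pics/hm2.png

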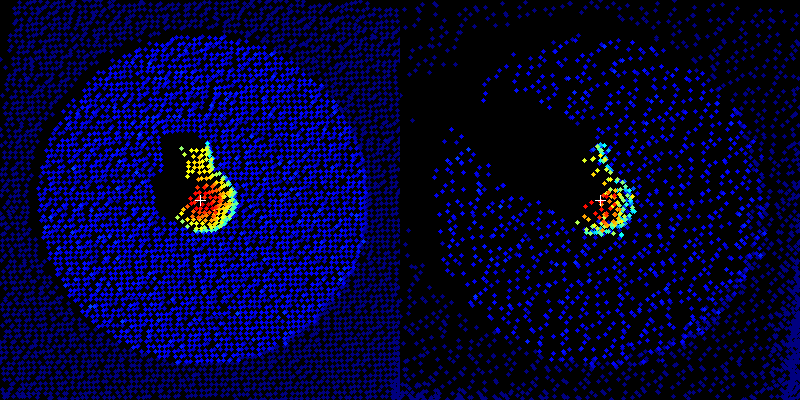

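```bash
python3 - <<'E'
from h import *
from scipy.optimize import least_squares
for n in("top","side"):
    d=np.load(f"pics/{n}0.npy"); C=cloud(n,d)[d>0]
    g=np.array([.5255,.1528])
    C=C[np.hypot(*(C[:,:2]-g).T)<.09]
    T=C[(abs(C[:,2]-.060)<.006)]; print(n,"z disc",np.median(T[np.hypot(*(T[:,:2]-g).T)<.06][:,2]),"box",np.median(C[(np.hypot(*(C[:,:2]-g).T)>.072)&(C[:,2]>.03)][:,2]))
    H=C[(C[:,2]>.068)]
    K=H[(np.hypot(*(H[:,:2]-g).T)>.0145)&(H[:,2]>.075)]
    print(len(K),K[:,:2].mean(0)-g,"ang",np.degrees(np.arctan2(*(K[:,:2].mean(0)-g)[::-1])),np.round(K[:,2].max(),4))
    L=(K[:,:2]-g); 
    for a in range(-6,22,4):
        r=np.radians(a); yy=-np.sin(r)*L[:,0]+np.cos(r)*L[:,1]; print(a,np.percentile(yy,[3,97])*1000)
    N=H[H[:,2]>.097]; print("nose",N[:,:2].mean(0),len(N))
# edge of turntable in picture: gradient search along radial lines in ortho
t=cv2.imread("pics/top0.png")
R=cv2.cvtColor(rect("top",t,.5255,.1535,.08,.06,800),cv2.COLOR_BGR2GRAY).astype(float); R=cv2.GaussianBlur(R,(0,0),2)
pts=[]
for a in np.radians(range(0,360,5)):
    rr=np.arange(300,360); u=400+rr*np.cos(a);v=400+rr*np.sin(a)
    pr=R[np.clip(v.astype(int),0,799),np.clip(u.astype(int),0,799)]; i=np.argmax(np.diff(pr)); pts.append((.5255-(400+rr[i]*np.sin(a)-400)*.0002,.1535-rr[i]*np.cos(a)*.0002))
P=np.array(pts); f=least_squares(lambda p:np.hypot(P[:,0]-p[0],P[:,1]-p[1])-p[2],[.525,.153,.066],loss="soft_l1",f_scale=.0005); print(f.x)
E
```

```text
top z disc 0.060641983397832 box 0.05038178919611436
24 [0.01771347 0.00092003] ang 2.9732332748043016 0.0926
-6 [-1.51183459  9.73100641]
-2 [-2.62028814  8.44859717]
2 [-3.7159759   7.12502722]
6 [-4.7935598   5.76674484]
10 [-5.91026213  4.38036747]
14 [-7.14466539  2.97264939]
18 [-8.46824551  1.5886354 ]
nose [0.52473166 0.1517738 ] 40
side z disc 0.0607700423841781 box 0.04991581937191214
14 [0.01558617 0.00082431] ang 3.0274146056192546 0.0897
-6 [-5.01291763  7.62594601]
-2 [-4.8939022   6.54878601]
2 [-4.75104418  5.43972099]
6 [-4.61568168  4.30415419]
10 [-4.57803412  3.14761798]
14 [-5.33291446  1.9757469 ]
18 [-6.62687694  0.79425017]
nose [0.52314042 0.1527034 ] 16
[0.52526314 0.15253659 0.06720398]
```

```bash
python3 - <<'E'
from h import *
def proj(n,p):
    c=camera_model(n);T=np.linalg.inv(c["T"]);q=T[:3,:3]@p+T[:3,3];return np.array([c["fx"]*q[0]/q[2]+c["cx"],c["fy"]*q[1]/q[2]+c["cy"]])
rows=[]
for n,(x0,y0) in(("top",(172,175)),("side",(238,140))):
    i=cv2.imread(f"pics/{n}0.png")[y0:y0+40,x0:x0+40]; i=cv2.convertScaleAbs(i,alpha=2 if n=="top" else 1.3)
    r=[]
    for a in(None,0,6,12):
        b=cv2.resize(i,(200,200),interpolation=cv2.INTER_CUBIC)
        if a is not None:
            q=np.radians(a);X=np.array([np.cos(q),np.sin(q),0]);Y=np.array([-np.sin(q),np.cos(q),0]);o=np.array([.525,.1523,.06])
            D=lambda L,col:cv2.polylines(b,[np.array([((proj(n,o+x*X+y*Y+[0,0,z])-[x0,y0]+.5)*5) for x,y,z in L]).astype(int)],False,col,1)
            D([(.0,.006,.026),(.022,.006,.026),(.022,0,.030),(.022,-.006,.026),(0,-.006,.026)],(0,255,255))
            D([(.022,.006,.026),(.022,.006,0),(.022,-.006,0),(.022,-.006,.026)],(0,0,255))
            D([(.005*np.cos(t),.005*np.sin(t),.042) for t in np.linspace(0,6.3,20)],(0,255,0))
            D([(.013*np.cos(t),.013*np.sin(t),.022) for t in np.linspace(0,6.3,30)],(255,0,0))
        r.append(b)
    rows.append(np.hstack(r))
cv2.imwrite("pics/ov.png",np.vstack(rows))
E
```

```text
(no output)
```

View pics/ov.png

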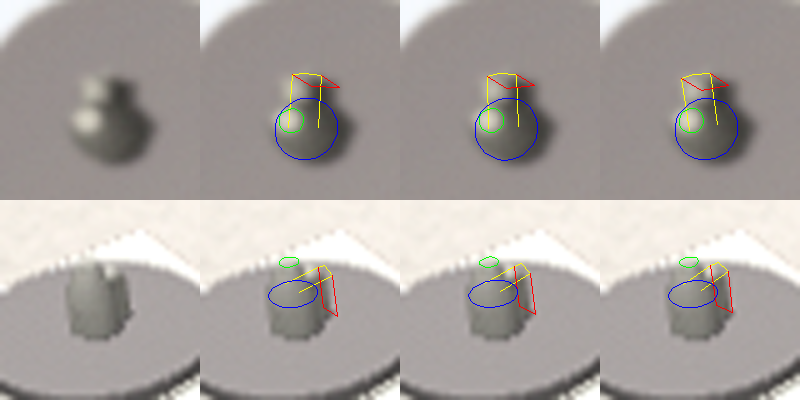

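```bash
cat > fit.py <<'E'
from h import *
from scipy.optimize import minimize
def proj(n,P):
    c=camera_model(n);T=np.linalg.inv(c["T"]);q=P@T[:3,:3].T+T[:3,3];return np.c_[c["fx"]*q[:,0]/q[:,2]+c["cx"],c["fy"]*q[:,1]/q[:,2]+c["cy"]]
S=8
def render(n,x0,y0,w,x,y,a):
    q=np.radians(a);R=np.array([[np.cos(q),-np.sin(q),0],[np.sin(q),np.cos(q),0],[0,0,1]]);o=np.array([x,y,.06])
    m=np.zeros((w*S,w*S),np.uint8); t=np.linspace(0,6.283,40)
    ring=lambda r,z:np.c_[r*np.cos(t),r*np.sin(t),0*t+z]
    yy=np.linspace(-.006,.006,9); top=.024+np.sqrt(np.maximum(.006**2-yy**2,0))
    key=np.vstack([np.c_[0*yy+xx,yy,z] for xx in(.0,.022) for z in(top,0*yy)])
    for L in(np.vstack([ring(.013,0),ring(.013,.022)]),np.vstack([ring(.013,.022),ring(.005,.042)]),key):
        p=(proj(n,L@R.T+o)-[x0,y0]+.5)*S
        cv2.fillConvexPoly(m,cv2.convexHull(p.astype(np.float32)).astype(int),255)
    return cv2.resize(m,(w,w),interpolation=cv2.INTER_AREA)/255.
for n,(x0,y0) in(("top",(172,172)),("side",(238,145))):
    i=cv2.imread(f"pics/{n}0.png")[y0:y0+40,x0:x0+40].astype(float)
    f=(i[...,1]-i[...,2])/i.sum(2)
    b=np.median(f); d=np.abs(f-b)
    f=np.clip((f-b)/(np.percentile(f,99)-b),0,1)
    cv2.imwrite(f"pics/seg_{n}.png",cv2.resize((f*255).astype(np.uint8),(300,300),interpolation=0))
    k=cv2.GaussianBlur
    v,u=np.mgrid[:40,:40]; W=(np.hypot(u-20,v-20)<17).astype(float)
    for a in range(-12,31,3):
        g=lambda p:(W*(k(render(n,x0,y0,40,.525+p[0]/1000,.1525+p[1]/1000,a),(0,0),1)-k(f,(0,0),.5))**2).sum()
        r=minimize(g,[0,0],method="Nelder-Mead",options=dict(xatol=.05,fatol=.01,initial_simplex=[[0,0],[2,0],[0,2]])); print(n,a,np.round(r.x,1),round(r.fun,2))
E
python3 fit.py; python3 -c "
import cv2,numpy as np
cv2.imwrite('pics/seg.png',np.hstack([cv2.imread('pics/seg_top.png'),cv2.imread('pics/seg_side.png')]))"
```

```text
top -12 [2.2 4.8] 80.51
top -9 [1.5 4.3] 79.67
top -6 [1.7 4.2] 78.99
top -3 [1.9 3.7] 78.33
top 0 [1.7 3.5] 77.78
top 3 [0.9 2.6] 77.57
top 6 [1.4 2.8] 76.55
top 9 [1.  2.4] 76.14
top 12 [1.2 1.8] 75.75
top 15 [0.9 1.7] 75.3
top 18 [1.  1.4] 75.71
top 21 [1.6 1.3] 75.79
top 24 [1.7 1. ] 75.93
top 27 [1.4 0.1] 76.61
top 30 [1.7 0.2] 77.05
side -12 [4.2 8.9] 65.64Traceback (most recent call last):
  File "fit.py", line 26, in <module>
    r=minimize(g,[0,0],method="Nelder-Mead",options=dict(xatol=.05,fatol=.01,initial_simplex=[[0,0],[2,0],[0,2]])); print(n,a,np.round(r.x,1),round(r.fun,2))
    res = _minimize_neldermead(fun, x0, args, callback, bounds=bounds,
                               **options)
    fxr = func(xr)
    fx = function(np.copy(x), *(wrapper_args + args))
  File "fit.py", line 25, in <lambda>
    g=lambda p:(W*(k(render(n,x0,y0,40,.525+p[0]/1000,.1525+p[1]/1000,a),(0,0),1)-k(f,(0,0),.5))**2).sum()
                     ~~~~~~^^^^^^^^^^^^^^^^^^^^^^^^^^^^^^^^^^^^^^^^^^^^^
  File "fit.py", line 13, in render
    p=(proj(n,L@R.T+o)-[x0,y0]+.5)*S
       ~~~~^^^^^^^^^^^
  File "fit.py", line 4, in proj
    c=camera_model(n);T=np.linalg.inv(c["T"]);q=P@T[:3,:3].T+T[:3,3];return np.c_[c["fx"]*q[:,0]/q[:,2]+c["cx"],c["fy"]*q[:,1]/q[:,2]+c["cy"]]
ValueError: time passes only in moves, steps and waits
```

View pics/seg.png

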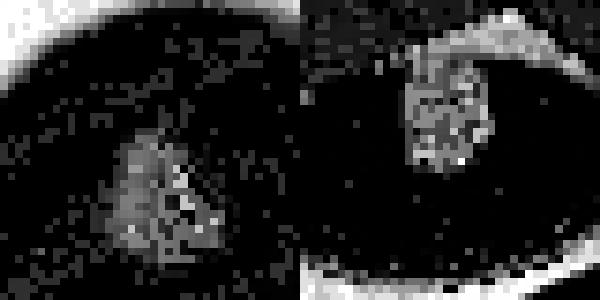

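```bash
sed -i 's/^from scipy.optimize import minimize/from scipy.optimize import minimize\nCM={n:camera_model(n) for n in ("top","side")}/; s/c=camera_model(n);T=np/c=CM[n];T=np/' fit.py
python3 - <<'E'
s=open('fit.py').read()
a=s.index("    b=np.median"); e=s.index("    cv2.imwrite(f\"pics/seg_")
s=s[:a]+"""    f=cv2.medianBlur(f.astype(np.float32),3)
    b=np.median(f); print(n,'bg',b)
    f=np.clip((f-b)/.012,0,1)
    v,u=np.mgrid[:40,:40]
    f[np.hypot(u-20,v-20)>17]=0
    f=cv2.morphologyEx((f>.5).astype(np.uint8),cv2.MORPH_OPEN,np.ones((2,2)))
    l,nn=0,0
    nl,lab,st,_=cv2.connectedComponentsWithStats(f); f=(lab==1+np.argmax(st[1:,4])).astype(float)
"""+s[e:]
open('fit.py','w').write(s)
E
python3 fit.py; python3 -c "
import cv2,numpy as np
cv2.imwrite('pics/seg.png',np.hstack([cv2.imread('pics/seg_top.png'),cv2.imread('pics/seg_side.png')]))"
```

```text
top bg -0.018099548
top -12 [-0.4  1.8] 36.02
top -9 [-0.6  2.3] 34.13
top -6 [-0.6  1.4] 31.54
top -3 [-1.   1.5] 29.98
top 0 [-0.3  1. ] 28.25
top 3 [-0.6  0.6] 27.05
top 6 [-1.2  0.5] 26.08
top 9 [-1.1  0.4] 25.58
top 12 [-1.1 -0.1] 25.15
top 15 [-1.7 -0.9] 25.33
top 18 [-0.5 -1. ] 26.32
top 21 [-0.6 -1. ] 27.07
top 24 [-0.1 -1. ] 28.48
top 27 [-0.  -1.1] 30.35
top 30 [ 0.6 -1.5] 32.13
side bg -0.010498688
side -12 [-1.  -7.1] 98.38
side -9 [-3.3 -9.6] 97.85
side -6 [-1.5 -9.1] 97.44
side -3 [-2.2 -9. ] 96.67
side 0 [-0.3 -7.9] 95.68
side 3 [ -2.8 -10.6] 93.93
side 6 [-1.  -7.7] 93.16
side 9 [ -3.  -10.9] 91.54
side 12 [ -3.3 -11.6] 89.79
side 15 [ -3.4 -12.3] 88.31
side 18 [ -1.4 -10.5] 86.63
side 21 [ -2.3 -13.5] 84.39
side 24 [ -1.5 -13.3] 82.55
side 27 [ -1.1 -12.6] 80.26
side 30 [ -0.3 -12.2] 78.73
```

View pics/seg.png

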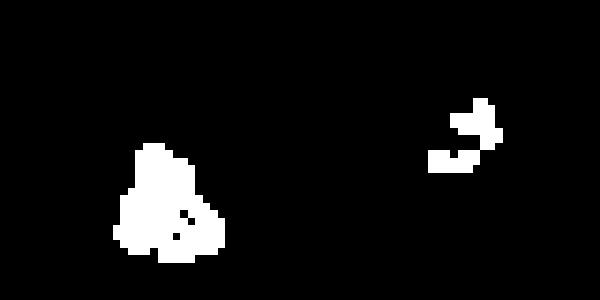

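```bash
sed -i 's#/.012#/.007#; s/-20,v-20)>17/-20,v-(20 if n=="top" else 14))>(17 if n=="top" else 11)/; s/-20,v-20)<17/-20,v-(20 if n=="top" else 14))<(17 if n=="top" else 11)/' fit.py; python3 fit.py; python3 -c "
import cv2,numpy as np
cv2.imwrite('pics/seg.png',np.hstack([cv2.imread('pics/seg_top.png'),cv2.imread('pics/seg_side.png')]))"
```

```text
top bg -0.018099548
top -12 [0.2 4.4] 27.21
top -9 [-0.2  3.9] 25.43
top -6 [-0.1  3.5] 23.79
top -3 [-0.2  3.3] 22.61
top 0 [-0.2  2.9] 21.85
top 3 [-0.4  2.7] 21.39
top 6 [-0.5  2.2] 21.57
top 9 [-0.4  1.9] 22.18
top 12 [-0.6  1.6] 23.27
top 15 [-0.6  1.1] 24.95
top 18 [-0.6  0.8] 26.89
top 21 [-0.6  0.8] 29.29
top 24 [-0.4  0.6] 32.05
top 27 [-0.2  0.5] 35.51
top 30 [-0.2  0. ] 38.67
side bg -0.010498688
side -12 [3.9 3. ] 35.86
side -9 [4.2 2.4] 35.01
side -6 [4.3 3. ] 33.58
side -3 [3.7 2.7] 31.89
side 0 [3.8 2.7] 30.44
side 3 [3.2 1.3] 29.29
side 6 [3.4 1.7] 27.53
side 9 [4.4 2.5] 26.13
side 12 [5.  2.8] 24.86
side 15 [3.9 1.6] 23.7
side 18 [4.3 1.6] 22.46
side 21 [3.9 1.3] 21.83
side 24 [4.7 1.5] 21.18
side 27 [4.8 1.1] 20.98
side 30 [4.7 0.5] 21.36
```

View pics/seg.png

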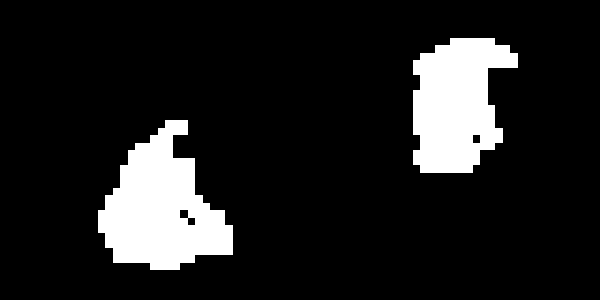

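```bash
cat > go.py <<'E'
import sys,numpy as np
from scipy.spatial.transform import Rotation as R
from plant import get_state
x,y,z,a=map(float,sys.argv[1:5]) # a = yaw of tool y axis
s=get_state(); E=np.array(s["eef_rot"]); q=np.radians(a)
Y=np.array([np.cos(q),np.sin(q),0]); Z=np.array([0,0,-1.]); T=np.c_[np.cross(Y,Z),Y,Z]
print("t",round(s["t"],2),"tcp",np.round(s["tcp_pos"],4),"yaw",np.round(np.degrees(np.arctan2(E[1,1],E[0,1])),2),"w",round(s["grip_width"],4),"F",np.round(s["contact_force"],1),"q",np.round(s["q"],1))
print("d cm",np.round(E.T@(np.array([x,y,z])-s["tcp_pos"])*100,2),"rot",np.round(R.from_matrix(E.T@T).as_rotvec(degrees=True),2))
E
python3 go.py .5702 -.2844 .15 97.6
```

```text
t 0.1 tcp [0.1914 0.5416 0.2475] yaw 70.53 w 0.0852 F [ 0.2 -0.6  0.1] q [64.2 21.7  4.6 73.  -0.  83.7]
d cm [-63.25 -65.23   9.85] rot [ -0.1   -0.04 -27.07]
```

Call:
carry_out([
  [100,-63.25,-65.23,2,0,0,-27.07],
  [100,-63.25,-65.23,2,0,0,-27.07],
  [100,-63.25,-65.23,2,0,0,-27.07],
  [100,-63.25,-65.23,2,0,0,-27.07],
  [100,-63.25,-65.23,2,0,0,-27.07],
  [100,-63.25,-65.23,2,0,0,-27.07],
  [100,-63.25,-65.23,2,0,0,-27.07],
  [100,-63.25,-65.23,2,0,0,-27.07],
  [100,-63.25,-65.23,2,0,0,-27.07],
  [100,-63.25,-65.23,2,0,0,-27.07],
  [100,-63.25,-65.23,2,0,0,-27.07],
  [100,-63.25,-65.23,2,0,0,-27.07],
])

```text
t: 1.3
tcp_pos: [0.4391, 0.0008, 0.2352]
eef_rot: [[-0.991, -0.132, -0.001], [-0.132, 0.991, -0.001], [0.001, -0.001, -1.0]]
contact_force: [1.1, 0.6, 0.3]
grip_width: 0.0854
```

```bash
python3 go.py .5702 -.2844 .15 97.6
```

```text
t 1.3 tcp [0.4391 0.0008 0.2352] yaw 97.58 w 0.0854 F [1.1 0.6 0.3] q [ -8.1   6.3 -17.4  66.3  -0.1 -15.7]
d cm [ -9.24 -29.99   8.55] rot [-0.07 -0.06 -0.02]
```

Call:
carry_out([
  [100,-9.24,-29.99,8.5,0,0,0],
  [100,-9.24,-29.99,8.5,0,0,0],
  [100,-9.24,-29.99,8.5,0,0,0],
  [100,-9.24,-29.99,8.5,0,0,0],
  [100,-9.24,-29.99,8.5,0,0,0],
  [100,-9.24,-29.99,8.5,0,0,0],
  [100,-9.24,-29.99,8.5,0,0,0],
  [100,-9.24,-29.99,8.5,0,0,0],
  [100,-9.24,-29.99,8.5,0,0,0],
  [100,-9.24,-29.99,8.5,0,0,0],
])

```text
t: 2.3
tcp_pos: [0.5697, -0.2833, 0.1506]
eef_rot: [[-0.991, -0.133, -0.002], [-0.133, 0.991, -0.001], [0.002, -0.0, -1.0]]
contact_force: [-0.1, -0.9, 0.1]
grip_width: 0.0854
```

```bash
python3 go.py .5702 -.2844 .034 97.6; python3 - <<'E'
from h import *
for n in ("side",):
    p,d=snapshot(n); cv2.imwrite(f"pics/{n}1.png",cv2.resize(p[150:310,300:480,::-1],None,fx=3.5,fy=3.5,interpolation=cv2.INTER_CUBIC))
E
```

```text
t 2.3 tcp [ 0.5697 -0.2833  0.1506] yaw 97.63 w 0.0854 F [-0.1 -0.9  0.1] q [-32.1  31.1   5.   63.9  -0.1 -39.7]
d cm [-0.06 -0.11 11.66] rot [-0.02 -0.1   0.03]
```

View pics/side1.png

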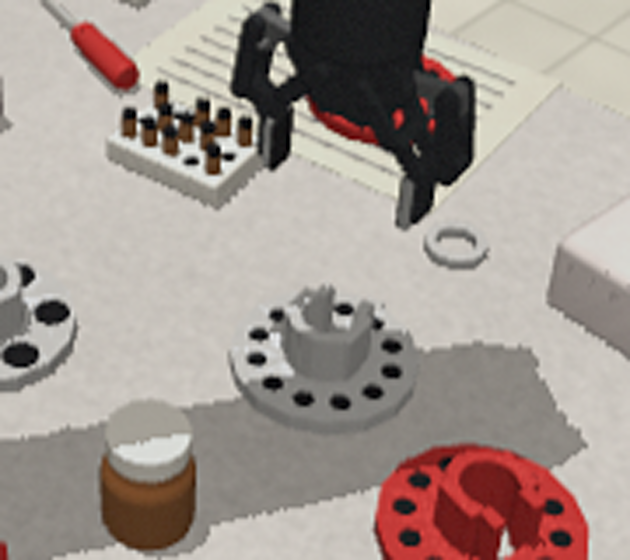

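Side crop: jaws straddle the keyed wheel (320,350) above, slot facing away (+x), clear of bottle. Descend.

Call:
carry_out([
  [100,-0.06,-0.11,4,0,0,0],
  [100,-0.06,-0.11,7,0,0,0],
  [100,-0.06,-0.11,9,0,0,0],
  [100,-0.06,-0.11,10,0,0,0],
  [100,-0.06,-0.11,10.8,0,0,0],
  [100,-0.06,-0.11,11.4,0,0,0],
  [100,-0.06,-0.11,11.6,0,0,0],
  [100,-0.06,-0.11,11.6,0,0,0],
])

```text
t: 3.15
tcp_pos: [0.5709, -0.2845, 0.0355]
eef_rot: [[-0.991, -0.133, -0.0], [-0.133, 0.991, -0.002], [0.001, -0.001, -1.0]]
contact_force: [-0.7, -0.2, 0.9]
grip_width: 0.0855
```

```bash
python3 go.py .5702 -.2844 .034 97.6
```

```text
t 3.15 tcp [ 0.5709 -0.2845  0.0355] yaw 97.65 w 0.0855 F [-0.7 -0.2  0.9] q [-32.1  36.4  -4.1  49.5  -0.1 -39.8]
d cm [0.07 0.02 0.15] rot [-0.08 -0.03  0.05]
```

Call:
carry_out([
  [70,0.05,0,0.15,0,0,0],
  [60,0.05,0,0.15,0,0,0],
  [50,0.05,0,0.15,0,0,0],
  [40,0.05,0,0.15,0,0,0],
  [30,0.05,0,0.15,0,0,0],
  [30,0.05,0,0.15,0,0,0],
  [30,0.05,0,0.15,0,0,0],
  [30,0.05,0,0.15,0,0,0],
], squeeze=70)

```text
t: 3.95
tcp_pos: [0.5709, -0.2847, 0.0348]
eef_rot: [[-0.991, -0.133, 0.001], [-0.133, 0.991, -0.002], [-0.001, -0.002, -1.0]]
contact_force: [0.2, -0.5, 5.7]
grip_width: 0.0488
```

```bash
python3 go.py .5702 -.2844 .034 97.6;  python3 - <<'E'
from h import *
for n in ("side",):
    p,d=snapshot(n); cv2.imwrite(f"pics/{n}2.png",cv2.resize(p[150:310,300:480,::-1],None,fx=3.5,fy=3.5,interpolation=cv2.INTER_CUBIC))
E
```

```text
t 3.95 tcp [ 0.5709 -0.2847  0.0348] yaw 97.65 w 0.0488 F [ 0.2 -0.5  5.7] q [-32.2  36.4  -4.2  49.4  -0.1 -39.8]
d cm [0.07 0.04 0.08] rot [-0.11  0.05  0.05]
```

View pics/side2.png

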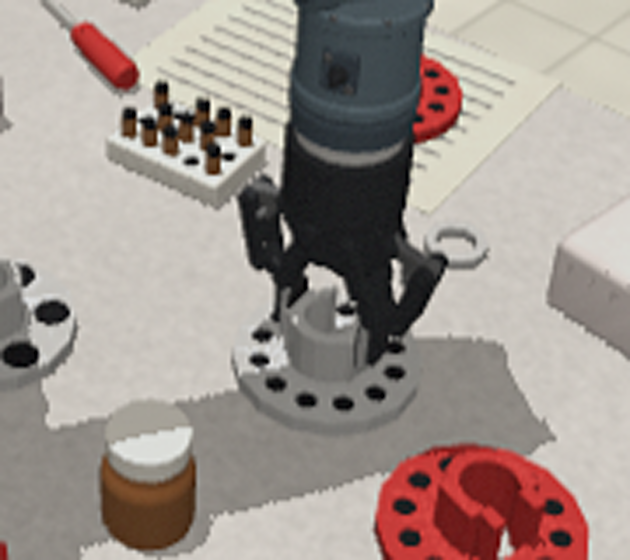

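Gripped on the flats (48.8 mm). Lift.

Call:
carry_out([
  [30,0,0,-0.5,0,0,0],
  [30,0,0,-1.5,0,0,0],
  [30,0,0,-3,0,0,0],
  [30,0,0,-5,0,0,0],
  [30,0,0,-7.5,0,0,0],
  [30,0,0,-10,0,0,0],
  [30,0,0,-12.5,0,0,0],
  [30,0,0,-14.5,0,0,0],
  [30,0,0,-15.5,0,0,0],
  [30,0,0,-15.5,0,0,0],
])

```text
t: 5.0
tcp_pos: [0.5715, -0.285, 0.1914]
eef_rot: [[-0.991, -0.133, 0.003], [-0.133, 0.991, -0.003], [-0.003, -0.004, -1.0]]
contact_force: [-0.0, -1.0, -3.1]
grip_width: 0.0489
```

```bash
python3 go.py .5255 .153 .19 98; python3 - <<'E'
from h import *
p,d=snapshot("side"); cv2.imwrite("pics/side3.png",cv2.resize(p[110:270,300:480,::-1],None,fx=3.5,fy=3.5,interpolation=cv2.INTER_CUBIC))
E
```

```text
t 5.0 tcp [ 0.5715 -0.285   0.1914] yaw 97.65 w 0.0489 F [-0.  -1.  -3.1] q [-32.2  30.    9.3  69.   -0.1 -39.8]
d cm [-1.270e+00  4.402e+01 -2.000e-02] rot [-0.22  0.17 -0.35]
```

View pics/side3.png

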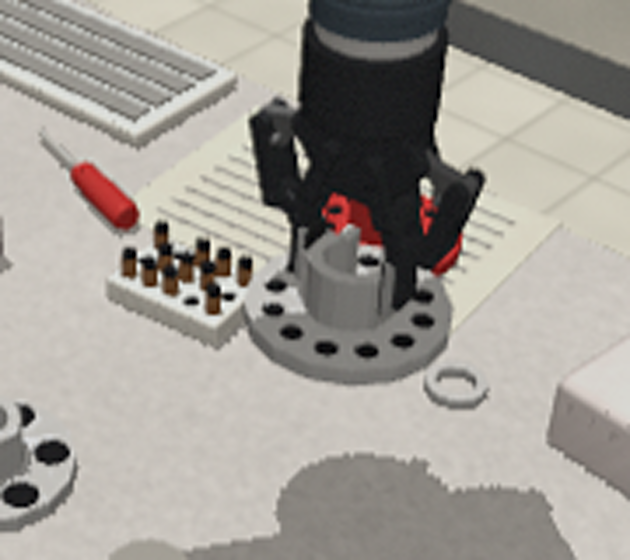

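Call:
carry_out([
  [30,-0.1,2,0,0,0,0],
  [30,-0.2,6,0,0,0,0],
  [30,-0.4,10,0,0,0,0],
  [30,-0.5,14,0,0,0,0],
  [30,-0.6,18,0,0,0,0],
  [30,-0.7,22,0,0,0,0],
  [30,-0.8,26,0,0,0,0],
  [30,-0.9,30,0,0,0,-0.3],
  [30,-1.0,34,0,0,0,-0.3],
  [30,-1.1,38,0,0,0,-0.3],
  [30,-1.2,41,0,0,0,-0.3],
  [30,-1.27,43,0,-0.2,0.2,-0.3],
])

```text
t: 6.25
tcp_pos: [0.5243, 0.1454, 0.1871]
eef_rot: [[-0.99, -0.141, -0.006], [-0.141, 0.99, 0.001], [0.006, 0.002, -1.0]]
contact_force: [-0.1, -0.1, -3.5]
grip_width: 0.0491
```

Call:
carry_out([
  [30,0,1.2,0,0,0,0],
  [30,0,1.2,0,0,0,0],
  [30,0,1.2,0,0,0,0],
])

```text
t: 6.55
tcp_pos: [0.522, 0.1568, 0.1862]
eef_rot: [[-0.99, -0.141, -0.008], [-0.141, 0.99, -0.0], [0.008, 0.001, -1.0]]
contact_force: [-0.3, -0.6, -3.3]
grip_width: 0.049
```

```bash
python3 go.py .5257 .153 .19 98; python3 - <<'E'
from h import *
for n,(y,x) in (("side",(80,180)),("top",(100,100))):
    p,d=snapshot(n); np.save(f"pics/{n}4.npy",d); cv2.imwrite(f"pics/{n}4f.png",p[:,:,::-1]); cv2.imwrite(f"pics/{n}4.png",cv2.resize(p[y:y+140,x:x+180,::-1],None,fx=3.5,fy=3.5,interpolation=cv2.INTER_CUBIC))
E
```

```text
t 6.55 tcp [0.522  0.1568 0.1862] yaw 98.08 w 0.049 F [-0.3 -0.6 -3.3] q [10.  20.  -7.1 63.4  0.1  1.9]
d cm [-0.31 -0.42 -0.39] rot [ 0.05 -0.44  0.08]
```

View pics/side4.png

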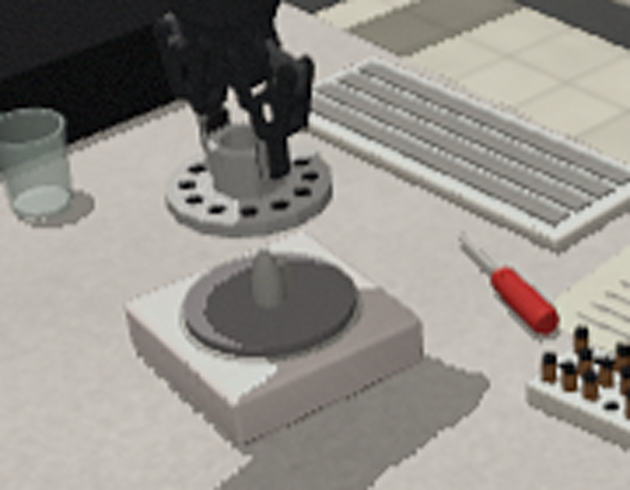

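View pics/top4.png

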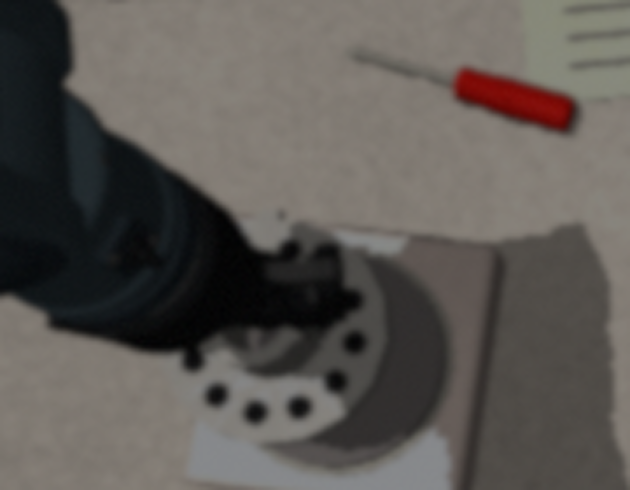

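Call:
carry_out([
  [30,-0.31,-0.42,0,0,-0.4,0],
  [30,-0.34,-0.4,1,0,-0.4,0],
  [30,-0.36,-0.38,2,0,-0.4,0],
  [30,-0.38,-0.38,3,0,-0.4,0],
  [30,-0.38,-0.38,3.6,0,-0.4,0],
  [30,-0.38,-0.38,3.6,0,-0.4,0],
  [30,-0.38,-0.38,3.6,0,-0.4,0],
])

```text
t: 7.35
tcp_pos: [0.5264, 0.1531, 0.1504]
eef_rot: [[-0.99, -0.139, -0.0], [-0.139, 0.99, 0.001], [0.0, 0.001, -1.0]]
contact_force: [0.5, -0.1, -3.6]
grip_width: 0.0491
```

```bash
python3 go.py .5257 .153 .15 98; python3 - <<'E'
from h import *
for n,(y,x) in (("side",(110,200)),("top",(140,130))):
    p,d=snapshot(n); np.save(f"pics/{n}5.npy",d); cv2.imwrite(f"pics/{n}5f.png",p[:,:,::-1]); cv2.imwrite(f"pics/{n}5.png",cv2.convertScaleAbs(cv2.resize(p[y:y+110,x:x+130,::-1],None,fx=5,fy=5,interpolation=cv2.INTER_CUBIC),alpha=1.3))
E
```

```text
t 7.35 tcp [0.5264 0.1531 0.1504] yaw 98.02 w 0.0491 F [ 0.5 -0.1 -3.6] q [  9.6  21.3 -10.7  58.    0.1   1.5]
d cm [ 0.07 -0.    0.04] rot [ 0.07 -0.01  0.02]
```

View pics/side5.png

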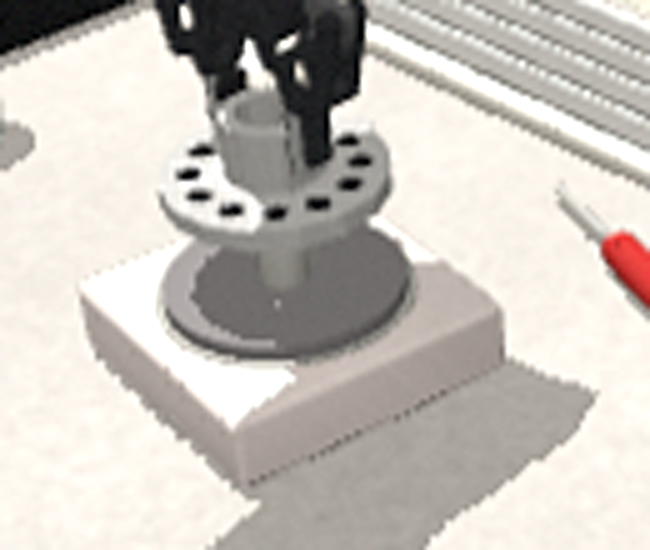

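View pics/top5.png

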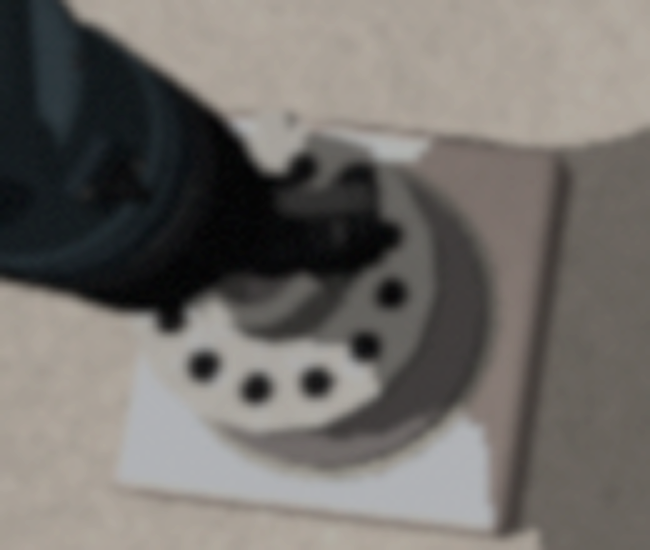

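```bash
python3 - <<'E'
from h import *
from scipy.optimize import least_squares
W={"side":(np.array([[202,150],[188,174],[198,196],[231,210],[275,214],[318,204],[349,184],[361,161],[348,140]])/5+[200,110]),
"top":np.array([[302,168],[357,175],[391,293],[365,347],[317,382],[256,390],[203,367],[170,320]])/5+[130,140]}
for n,w in W.items():
    P=np.array([ray(n,*p,.1276)[:2] for p in w])
    f=least_squares(lambda p:np.hypot(*(P-p[:2]).T)-.0446,[.525,.153]); c=f.x
    a=np.degrees(np.arctan2(*(P-c).T[::-1])); print(n,c,np.round(f.fun*1000,1),np.round(a%30-15,1))
E
```

```text
side [0.52647085 0.15125846] [-0.  -0.   0.1 -0.7  0.6  0.1 -0.6  0.3 -0.1] [6.2 7.6 7.6 8.  8.2 7.3 7.8 7.5 7.6]
top [0.52755764 0.15177466] [-0.9  4.6 -0.5 -0.1  0.5  1.1  1.3  1.3] [ 8.3 11.6  7.4  6.9  7.6  7.3  8.3  8.9]
```

```bash
python3 go.py .525 .154 .117 98
```

```text
t 7.45 tcp [0.527  0.1532 0.1511] yaw 98.02 w 0.0484 F [-0.5  0.4 -1.9] q [  9.6  21.2 -10.7  58.    0.1   1.5]
d cm [0.19 0.1  3.41] rot [0.07 0.08 0.02]
```

Call:
carry_out([
  [30,0.19,0.1,0,0,0,0],
  [30,0.19,0.1,0.5,0,0,0],
  [30,0.19,0.1,1,0,0,0],
  [30,0.19,0.1,1.5,0,0,0],
  [30,0.19,0.1,1.9,0,0,0],
  [30,0.19,0.1,2.2,0,0,0],
  [30,0.19,0.1,2.2,0,0,0],
])

```text
t: 8.15
tcp_pos: [0.5245, 0.1539, 0.1284]
eef_rot: [[-0.99, -0.139, -0.0], [-0.139, 0.99, 0.001], [-0.0, 0.001, -1.0]]
contact_force: [0.5, 0.4, -3.6]
grip_width: 0.0486
```

```bash
python3 go.py .525 .154 .117 98
```

```text
t 8.15 tcp [0.5245 0.1539 0.1284] yaw 98.02 w 0.0486 F [ 0.5  0.4 -3.6] q [  9.7  22.1 -13.   54.9   0.1   1.6]
d cm [-0.05  0.    1.14] rot [0.07 0.01 0.02]
```

Underside ≈ 94 mm, no contact. Continue gently past the key top.

Call:
carry_out([
  [30,-0.03,0,0.3,0,0,0],
  [30,-0.03,0,0.6,0,0,0],
  [30,-0.03,0,0.9,0,0,0],
  [30,-0.03,0,1.1,0,0,0],
  [30,-0.03,0,1.1,0,0,0],
])

```text
t: 8.65
tcp_pos: [0.5245, 0.1539, 0.117]
eef_rot: [[-0.99, -0.139, -0.001], [-0.139, 0.99, 0.001], [0.001, 0.001, -1.0]]
contact_force: [0.0, 0.3, -3.8]
grip_width: 0.049
```

```bash
python3 go.py .525 .154 .098 98
```

```text
t 8.65 tcp [0.5245 0.1539 0.117 ] yaw 98.02 w 0.049 F [ 0.   0.3 -3.8] q [  9.7  22.7 -13.9  53.4   0.1   1.6]
d cm [-0.05  0.    1.9 ] rot [ 0.07 -0.03  0.02]
```

Call:
carry_out([
  [30,-0.02,0,0.4,0,0,0],
  [30,-0.02,0,0.8,0,0,0],
  [30,-0.02,0,1.2,0,0,0],
  [30,-0.02,0,1.5,0,0,0],
  [30,-0.02,0,1.8,0,0,0],
  [30,-0.02,0,2.0,0,0,0],
  [30,-0.02,0,2.0,0,0,0],
])

```text
t: 9.35
tcp_pos: [0.5245, 0.1539, 0.0966]
eef_rot: [[-0.99, -0.139, -0.001], [-0.139, 0.99, 0.001], [0.001, 0.001, -1.0]]
contact_force: [-1.0, -0.9, -3.7]
grip_width: 0.0489
```

```bash
python3 go.py .525 .154 .095 98
```

```text
t 9.35 tcp [0.5245 0.1539 0.0966] yaw 98.02 w 0.0489 F [-1.  -0.9 -3.7] q [  9.7  23.8 -15.6  50.7   0.1   1.6]
d cm [-0.06  0.    0.16] rot [ 0.07 -0.07  0.02]
```

Call:
carry_out([
  [30,-0.02,0,0.1,0,0,0],
  [30,-0.02,0,0.15,0,0,0],
  [30,-0.02,0,0.2,0,0,0],
  [30,-0.02,0,0.2,0,0,0],
])

```text
t: 9.75
tcp_pos: [0.5247, 0.1539, 0.0949]
eef_rot: [[-0.99, -0.139, -0.001], [-0.139, 0.99, 0.001], [0.001, 0.001, -1.0]]
contact_force: [-0.2, -0.0, -2.2]
grip_width: 0.0488
```

Call:
carry_out([
  [30,0,0,0.05,0,0,0],
  [30,0,0,0.08,0,0,0],
])

```text
t: 9.95
tcp_pos: [0.5247, 0.154, 0.0947]
eef_rot: [[-0.99, -0.14, -0.001], [-0.14, 0.99, 0.001], [0.001, 0.001, -1.0]]
contact_force: [-4.0, 0.3, 7.0]
grip_width: 0.0485
```

Seated (force turned to +7 N at underside ≈ 60 mm). Release.

Call:
carry_out([
  [60,0,0,0,0,0,0],
  [65,0,0,0,0,0,0],
  [75,0,0,0,0,0,0],
  [90,0,0,0,0,0,0],
  [100,0,0,0,0,0,0],
  [100,0,0,0,0,0,0],
  [100,0,0,0,0,0,0],
])

```text
t: 10.65
tcp_pos: [0.5247, 0.154, 0.0947]
eef_rot: [[-0.99, -0.14, -0.001], [-0.14, 0.99, 0.001], [0.001, 0.001, -1.0]]
contact_force: [-0.3, 0.8, 0.6]
grip_width: 0.0854
```

Call:
carry_out([
  [100,0,0,-1,0,0,0],
  [100,0,0,-3,0,0,0],
  [100,0,0,-6,0,0,0],
  [100,0,0,-9,0,0,0],
  [100,0,0,-12,0,0,0],
  [100,0,0,-15,0,0,0],
  [100,0,0,-17,0,0,0],
])

```text
t: 11.35
tcp_pos: [0.5255, 0.154, 0.2681]
eef_rot: [[-0.99, -0.14, 0.003], [-0.14, 0.99, 0.001], [-0.003, 0.001, -1.0]]
contact_force: [0.1, -0.2, -0.6]
grip_width: 0.0857
```

Call:
carry_out([
  [100,0,5,0,0,0,0],
  [100,3,10,0,0,0,0],
  [100,6,15,0,0,0,0],
  [100,9,20,0,0,0,0],
  [100,12,24,0,0,0,0],
  [100,12,24,0,0,0,0],
  [100,12,24,0,0,0,0],
  [100,12,24,0,0,0,0],
])

```text
t: 12.15
tcp_pos: [0.3731, 0.3751, 0.2686]
eef_rot: [[-0.99, -0.141, 0.004], [-0.141, 0.99, 0.001], [-0.004, 0.001, -1.0]]
contact_force: [-0.1, -0.8, 0.1]
grip_width: 0.0854
```

```bash
python3 - <<'E'
from h import *
s=get_state(); print(s["t"],s["tcp_pos"],s["contact_force"],s["grip_width"])
r=[]
for n,(y,x) in (("side",(120,210)),("top",(155,145))):
    p,d=snapshot(n); np.save(f"pics/{n}9.npy",d); cv2.imwrite(f"pics/{n}9f.png",p[:,:,::-1]); r.append(cv2.resize(p[y:y+100,x:x+100,::-1],(400,400),interpolation=cv2.INTER_CUBIC))
    C=cloud(n,d)[d>0]; k=np.hypot(C[:,0]-.525,C[:,1]-.153); D=C[(k<.058)&(k>.032)&(C[:,2]>.05)&(C[:,2]<.085)]
    A=np.c_[D[:,:2]-[.525,.153],np.ones(len(D))]; f=np.linalg.lstsq(A,D[:,2],rcond=None)[0]; print(n,"disc plane",f,"tilt",np.degrees(np.hypot(f[0],f[1])), np.median(D[:,2]))
    K=C[(k<.03)&(C[:,2]>.098)]; print("collar top",np.median(K[:,2]) if len(K) else None)
cv2.imwrite("pics/fin.png",np.hstack(r))
E
```

```text
12.15 [0.37307755 0.37505698 0.26859422] [-0.07567796 -0.78597897  0.13293072] 0.08543205151991012
side disc plane [0.00930086 0.03131296 0.07249795] tilt 1.8715711707634684 0.07264204272343455
collar top 0.10463941296882073
top disc plane [ 0.00106607 -0.00192204  0.07272816] tilt 0.12593028639669684 0.07276417615741859
collar top 0.10609939175183247
```

View pics/fin.png

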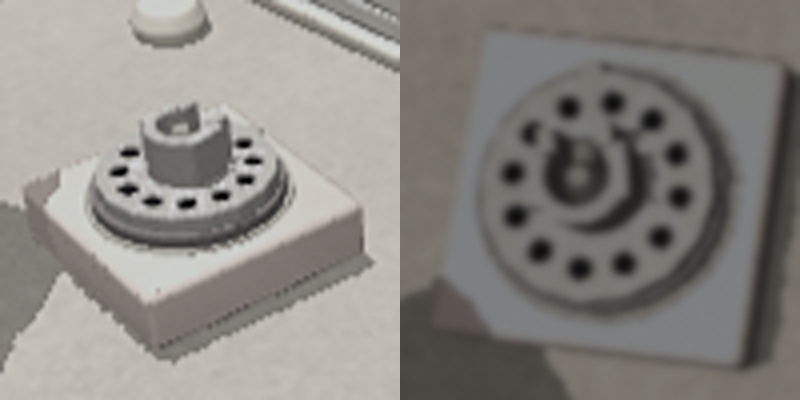

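View pics/top9f.png

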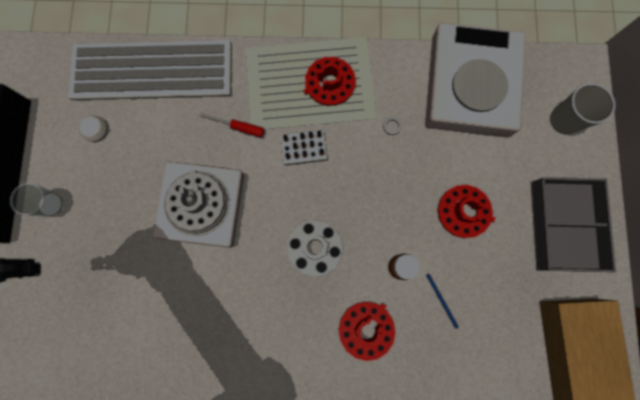

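Top view: wheel seated centrally on the turntable (195,202), the hub's nose and key visible in the bore and slot; the other wheel is still at (315,248).

```bash
python3 - <<'E'
from plant import *
print(job_done())
E
```

```text
the job is handed in; nothing more can be done
None
```

I gripped the keyed wheel by its two flat faces and lifted it level. I lowered it over the hub with its slot at about 8°, pressed it down until it touched, released it, and moved the arm well clear. It was handed in at about 12 s.

**Last checks**
- **Height:** the disc's top measured 72.7 mm in both cameras, against 72 mm expected. The collar's top measured 104.6 to 106.1 mm, against 106 mm. So the wheel is fully down.
- **Key:** no contact force appeared as the slot passed the key. The first contact came at full depth, at +7 N.
- **Tilt:** the top camera gives 0.1°. The side camera gives 1.9°, from a noisier fit with fewer points. Both are below the limit of 4°.
- **Other wheel and robot:** the other wheel is at the same pixels as at the start, and the gripper touches nothing.

**What disagreed**
- **Hub centre:** my readings differed by about 2 mm, and the wheel bore is loose on the hub by about 4 mm each way.
- **Key angle:** my readings ran from 3° to 12° (the side camera's outline fit, about 27°, I dropped as spoiled by the white box), so I aimed at 8°. I did not measure the wheel's angle or centring again after releasing it. The final pictures show the key inside the slot and the wheel centred.

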